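# Back off the fume filter's knurled locking ring to its second line-up

## Robot

A 7-joint arm with a two-finger parallel gripper is mounted at the origin on the work surface. World frame = base frame: x ahead of the robot, y to its left, z up, the work surface at z = 0. Lengths are in m, angles in rad, forces in N, time in s.
With the tool pointing down it reaches from about 0.4 to 0.875 m from the base axis. Payload 19.3 kg.
Tool frame: the origin (TCP) lies at the very end of the fingers, on their centre line; the grasp point (between the pads) lies 19 mm behind it; z points along the fingers, y is the direction in which the jaws open and shut (so a half turn about z gives the same grasp; the last joint's range is limited). The gripper opens to 85 mm and grips with 20 to 120 N. Pads are 22 mm wide; open, the fingers measure 114 mm over their backs; the gripper's body (76 mm by 85 mm) begins 54 mm behind the grasp point. The pads swing forward as they close: fully open they stand 13 mm farther back than shut.
Start: joints at [1.201, 0.521, -0.036, 1.599, 0.021, 1.021, -0.113], TCP at [0.185, -0.597, 0.231] pointing down, gripper open.
Joint ranges: [-2.91, 2.91], [-0.3, 2.13], [-1.5, 1.42], [0.17, 2.43], [-1.26, 4.41], [0.16, 1.93], [-2.52, 2.52]. Speed limits (rad/s): [1.89, 1.89, 2.39, 2.39, 3.01, 3.01, 3.01].

## Interface

Orientations are given as [roll, pitch, yaw] about the fixed x, y, z axes, in that order (R = Rz(yaw) Ry(pitch) Rx(roll)).
In Python, from workcell import bot, viewer gives the robot as it stands.
- The arm moves only by the shell command python3 -m creep 'ROWS' [FORCE]. ROWS is JSON, a list of rows, each an object of numbers: "rx", "ry", "rz": the turn, a rotation vector about the tool's x, y, z in degrees; "tx", "ty", "tz": the shift along the tool's x, y, z in mm; "hand": the closure, from -1 (fully open) to 1 (shut), so that 0 is half open. In form: [{"rx": .., "ry": .., "rz": .., "tx": .., "ty": .., "tz": .., "hand": ..}, ...]. A call has 1 to 8 rows; each row is the pose to reach, as a shift and turn from the pose commanded when the call began, along the tool's axes at that moment; what a row does not reach only later rows make up. A row lasts 1/10 s, in which the tool goes at most 50 mm and 8.59 degrees, less where a joint would pass 70% of its speed; a pose out of reach is approached as far as the arm can. A call with a gripper value outside its range is refused whole. The fingers move at their own pace and stop on an object; FORCE is the grip in N (left out, the last holds). Time passes only in rows, so rows that repeat a pose let the fingers close. It gives the time, the measured TCP pose, the force and the opening at its end, in the units of the state.
- bot.observe(): the state, without advancing time (a new reading comes with each control period).
- viewer.grab_frame(name): name is "scene" or "side" or "wrist"; returns a dict with "pixels" (480x640x3 uint8, blue, green, red), "vertical_fov" (degrees; the focal length in pixels is half the picture's height over the tangent of half this angle, whatever the lens; pixels are square), "cx", "cy" (the principal point, pixels), "rvec" (rotation vector, rad) and "tvec" (3), from world to camera coordinates, as OpenCV has them; the wrist camera has in their place "tool_from_camera" (4x4, takes a point from camera to tool coordinates, whose origin is the TCP and whose axes are the flange's). Camera axes: x right, y down, z forward; pixel columns grow to the right and rows downward; lengths in m; the calibration is good to about 2 mm. A picture is of the moment at which its call begins: read the wrist's pose just before it. There is no depth.
- bot.job_done(): hands the job in, once; it reports no verdict.
Trained networks look in a picture, given as the dict that the camera call returned (one of the last four; its "shot" number tells which), for a name from the list of things; names that differ only in an ending like _2 or _b are one class to them, and where a whole thing is asked for, a point or a joint stands for the part that bears it (a point fixed in the world has none). Each returns a list of dicts, best first, with "score" (0 to 1); they miss things now and then, are a little off and sometimes report something else, mostly with a low value. They report only what shows in the picture. A call takes as long as a camera call.
- viewer.outline_of(target, picture): "mask" (480x640 bool, what is visible of it) and "bbox" ([left, top, right, bottom] in pixels, round what is visible of it).
The state is a dict: "clock": time; "qpos": joint angles; "qd": joint speeds; "joint_efforts": joint torques, N m; "position": TCP position; "tool_rot": TCP orientation; "force": force on the tool from outside, world axes, zero at the start; "moment": the same for the moment, N m; "grip_width": finger opening in m.
Only numpy, scipy, OpenCV 4.12 (cv2) and the standard library are available. Lean on these libraries where they do the work, as an engineer would, in place of code of your own. Each camera call takes 0.05 s, during which the arm holds its last target.

## Task

Loosen the lid ring of the fume filter, which is the canister with the hose spigot on its side: lay a fingertip against the ring's knurled rim and roll it anticlockwise, seen from above, until the black line on the ring has come round to the line on the lid's fixed centre for the second time, and leave the two lines in line there, for much further and the ring runs off its thread. The ring has been backed off by only part of a turn so far, so the first meeting of the lines does not count as done. Touch and push only, gripping and lifting nothing, leave the other canister's ring as it stands and everything around where it is, and finish clear of everything.

Things in the scene. Friction and masses are not known exactly. Their poses are not given: they have to be found in the camera images.
- filter: Fume filter: upright bare-aluminium canister bolted to the table. Origin on its axis at table height, z up. Foot plate 130 x 130 mm, 12 mm high with screw heads; body 84 mm in diameter up to 82 mm, ring above it. Its x (level) points along the grey barbed hose spigot, 31 mm thick, axis 38 mm up, ending 86 mm from the canister's axis. The fixed black line on the lid centre runs outwards along this x.
- filter_top (a point): Centre of the filter's locking ring, on its axis, level with its top face (116 mm above the table). The knurled aluminium ring reaches from 86 to 116 mm above the table and is 96 mm in diameter over 36 upright half-round ribs about 2.5 mm proud. Inside it the fixed white lid centre, 60 mm in diameter, stands 1.5 mm above the ring. Axes as the filter's.
- filter_ring (a joint): Turn of the filter's ring in rad, growing anticlockwise seen from above; 0 is tight, against a stop, the ring's black line at the fixed line. Starts at 0.6 to 4.0; the lines first meet at 6.28, the second time at 12.57. It turns about a vertical axis, stays where it is left, does not rise, and needs about 0.1 N m (some 2 N along the rim) to turn.
- filter_mark (a point): Outer end of the black line (4.5 mm wide) on the filter ring's top face, 45 mm from the axis, 116 mm above the table; it turns with the ring.
- trap_top (a point): The other canister, the same in every size and with the same ring and lines, but without a spigot: the point on its ring's axis at the height of the ring's top face, 116 mm above the table. Its ring must not be turned.
- trap_mark (a point): Outer end of the black line on the other canister's ring, 45 mm from its axis; it turns with that ring.
- beaker: Loose open aluminium beaker, 86 mm in diameter, 125 mm tall, with a black bar handle reaching 71 mm from its axis towards its own y. Origin at the centre of its underside, z up.
- bottle: Loose amber glass jar with black cap, 48 mm in diameter, 85 mm tall. Origin at the centre of its underside, z up.
- cassettes_center (a point): Stack of three white specimen cassettes that stay together, 40 x 29 x 19 mm, loose on the table; the point is at its centre, z up.

How it is judged:
On the way, in this order (a step that is already met when the one before it is completed fails the run):
1. the lines on the filter meet for the first time and the ring goes on past (value of joint filter_ring above 6.283 rad), for 0.1 s.
2. the lines on the filter meet for the second time, within 0.3 rad (value of joint filter_ring between 12.266 and 12.866 rad), for 0.2 s.
At the end, for the whole second after the job is handed in: The filter ring stands still with its line at the fixed line for the second time (joint 12.57 within 0.3 rad, about 17 degrees); the other ring's mark is within 8 mm of where it started; beaker, jar and cassettes are within 20 mm of where they stood (all of step 2 and velocity of joint filter_ring between -0.05 and 0.05 rad/s and distance of trap_mark from where it was at the start of the episode below 0.008 m and distance of each of bottle, beaker, cassettes_center from where it was at the start of the episode below 0.02 m); the robot touches nothing.
It fails at once if the filter ring is turned more than 0.7 rad beyond the second meeting of the lines: it runs off its thread (value of joint filter_ring above 13.266 rad).
It fails at once if the other canister's ring is turned (its mark moves more than 8 mm) (distance of trap_mark from where it was at the start of the episode above 0.008 m).
It fails at once if the amber jar is lifted, carried, knocked over or shifted by more than 20 mm (distance of bottle from where it was at the start of the episode above 0.02 m or angle between bottle's own z axis and vertical above 0.3 rad).
It fails at once if the metal beaker is lifted, carried, knocked over or shifted by more than 20 mm (distance of beaker from where it was at the start of the episode above 0.02 m or angle between beaker's own z axis and vertical above 0.3 rad).
It fails at once if the stack of cassettes is lifted, carried, knocked over or shifted by more than 20 mm (distance of cassettes_center from where it was at the start of the episode above 0.02 m or angle between cassettes_center's own z axis and vertical above 0.3 rad).
It also fails if it takes over 64 s, if anything falls off the work surface, if the arm or the gripper's body presses on something with over 40 N, if the wrist force passes 120 N, or if a joint passes its speed limit or range.

## Working session

There is one attempt and no reset: what is moved stays moved. The work goes in short steps, Python scripts to look and compute and a shell command to move; the robot and the scene stay as the last step left them, time stands still between calls to the robot, and variables do not carry over. Pictures are saved under pics/ and viewed, and the job is handed in when it is done.

```bash
ls; mkdir -p pics
python3 - <<'E'
from workcell import bot, viewer
import cv2
s=bot.observe()
for k,v in s.items(): print(k,v)
for n in ["scene","side","wrist"]:
    f=viewer.grab_frame(n); cv2.imwrite(f"pics/{n}0.png",f["pixels"])
    print(n,{k:v for k,v in f.items() if k!="pixels"})
E
```

```text
pics
clock 0.0
qpos [ 1.2008066   0.52199092 -0.03631253  1.59998645  0.02119025  1.02110903
 -0.11283558]
qd [ 0.00104008  0.00048046 -0.00020181 -0.00113422  0.00057989  0.0012315
  0.00149606]
joint_efforts [-5.41923928e-04 -9.27130651e+01  1.97946087e+00 -3.69931126e+01
  1.76265469e-02  8.32777005e-03 -1.28294388e-05]
position [ 0.18443657 -0.59682151  0.23074801]
tool_rot [-3.14048633e+00  7.83984502e-05  2.99725844e-01]
force [ 1.57118939 -0.56723172 -1.08131815]
moment [-0.00565181 -0.03707211 -0.01853541]
grip_width 0.08545236591454783
scene {'vertical_fov': 53.27391974535429, 'cx': 331.0801782501354, 'cy': 236.92455610274175, 'rvec': array([ 1.87390096,  1.52601842, -0.69357375]), 'tvec': array([-0.12599889, -0.36897664,  1.58961855]), 'shot': 1}
side {'vertical_fov': 45.717781288989286, 'cx': 324.14350028522216, 'cy': 237.44814892452908, 'rvec': array([ 2.14888961, -0.16493388,  0.0567882 ]), 'tvec': array([-0.61955981,  0.15747389,  1.10708264]), 'shot': 2}
wrist {'vertical_fov': 64.89385374754698, 'cx': 314.6012505258036, 'cy': 242.4240874135417, 'tool_from_camera': array([[ 6.18241792e-04, -9.57370607e-01, -2.88861800e-01,
         7.22881577e-02],
       [ 9.99999742e-01,  4.86223444e-04,  5.28784348e-04,
        -1.07494725e-03],
       [-3.65791213e-04, -2.88862052e-01,  9.57370660e-01,
        -1.42627978e-01],
       [ 0.00000000e+00,  0.00000000e+00,  0.00000000e+00,
         1.00000000e+00]]), 'shot': 3}
```

View pics/scene0.png

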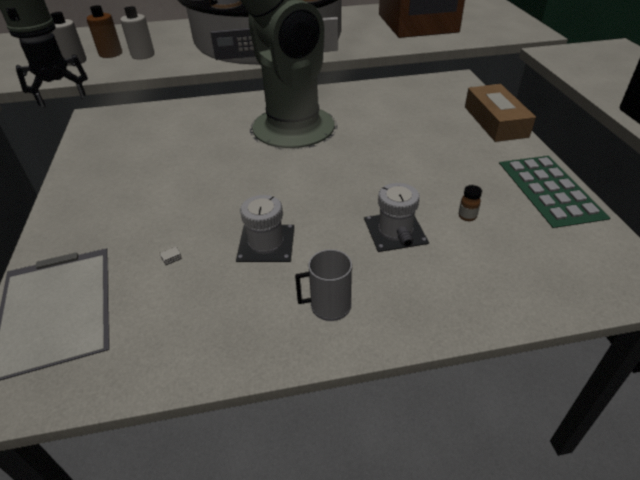

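View pics/side0.png

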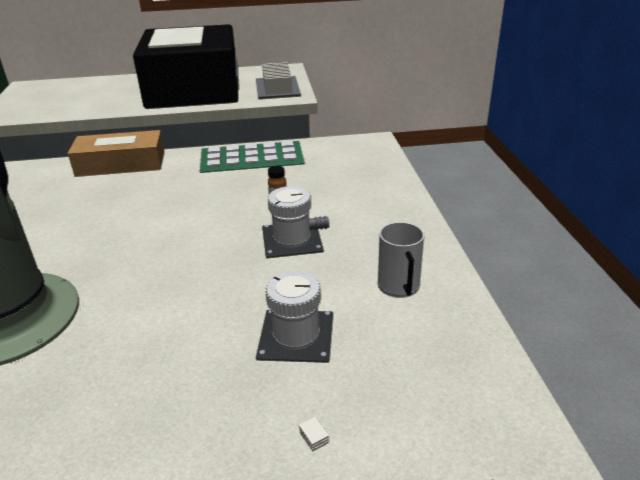

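View pics/wrist0.png

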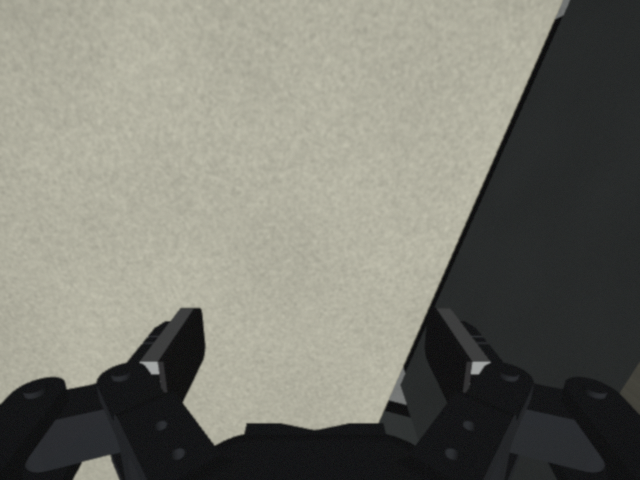

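```bash
cat > h.py <<'E'
import numpy as np, cv2
from workcell import bot, viewer
from scipy.spatial.transform import Rotation as R
def K(f):
    h=f["pixels"].shape[0]; fl=h/2/np.tan(np.radians(f["vertical_fov"])/2)
    return np.array([[fl,0,f["cx"]],[0,fl,f["cy"]],[0,0,1]])
def ext(f,s=None):
    if "rvec" in f: return cv2.Rodrigues(np.array(f["rvec"]))[0],np.array(f["tvec"]).ravel()
    T=np.eye(4);T[:3,:3]=R.from_euler("xyz",s["tool_rot"]).as_matrix();T[:3,3]=s["position"]
    T=np.linalg.inv(T@f["tool_from_camera"]); return T[:3,:3],T[:3,3]
def ray(f,uv,z,s=None):
    Rm,t=ext(f,s); o=-Rm.T@t; d=Rm.T@np.linalg.inv(K(f))@np.array([uv[0],uv[1],1.]); return o+d*(z-o[2])/d[2]
def proj(f,P,s=None):
    Rm,t=ext(f,s); p=(K(f)@(Rm@np.atleast_2d(P).T+t[:,None])).T; return p[:,:2]/p[:,2:]
E
python3 - <<'E'
from h import *
for n in ["scene","side"]:
    f=viewer.grab_frame(n)
    for t in ["filter","filter_top","filter_ring","filter_mark","trap_top","beaker","bottle","cassettes_center"]:
        for r in viewer.outline_of(t,f)[:2]:
            m=r["mask"]; ys,xs=np.nonzero(m); print(n,t,round(r["score"],2),r["bbox"],m.sum(), ray(f,(xs.mean(),ys.mean()),.05)[:2].round(3))
    x=cv2.resize(f["pixels"][150:350,200:520] if n=="scene" else f["pixels"][150:370,220:460],None,fx=2.4,fy=2.4,interpolation=cv2.INTER_CUBIC)
    cv2.imwrite(f"pics/{n}1.png",x)
E
```

```text
scene filter 0.68 [366.1, 181.8, 426.8, 249.3] 2855 [0.589 0.172]
scene filter_top 0.57 [365.7, 179.8, 428.3, 251.2] 2913 [0.589 0.173]
scene filter_top 0.53 [378.2, 182.0, 418.6, 218.1] 783 [0.524 0.198]
scene filter_ring 0.85 [379.3, 184.5, 420.3, 217.1] 833 [0.522 0.198]
scene filter_mark 0.83 [376.4, 182.2, 418.9, 216.9] 653 [0.531 0.194]
scene trap_top 0.85 [234.7, 194.0, 296.1, 264.5] 3154 [ 0.566 -0.143]
scene beaker 0.82 [295.3, 248.5, 352.1, 318.4] 2989 [ 0.762 -0.029]
scene beaker 0.41 [363.0, 181.6, 429.3, 252.5] 2931 [0.588 0.172]
scene bottle 0.63 [460.2, 183.7, 485.8, 222.3] 615 [0.568 0.37 ]
side filter_top 0.91 [265.8, 185.9, 329.3, 260.1] 3390 [0.578 0.166]
side filter_ring 0.66 [267.6, 187.4, 312.7, 219.4] 822 [0.58  0.254]
side filter_mark 0.79 [269.5, 185.9, 310.5, 219.9] 862 [0.58  0.258]
side trap_top 0.83 [255.2, 271.0, 334.5, 362.6] 5469 [ 0.553 -0.155]
side trap_top 0.24 [268.5, 187.2, 313.4, 220.2] 791 [0.58  0.254]
side beaker 0.72 [379.7, 223.5, 425.7, 301.3] 2986 [ 0.783 -0.006]
side bottle 0.92 [267.0, 163.8, 285.7, 193.7] 383 [0.558 0.396]
side cassettes_center 0.73 [300.2, 416.7, 328.8, 451.3] 673 [ 0.556 -0.398]
```

View pics/scene1.png

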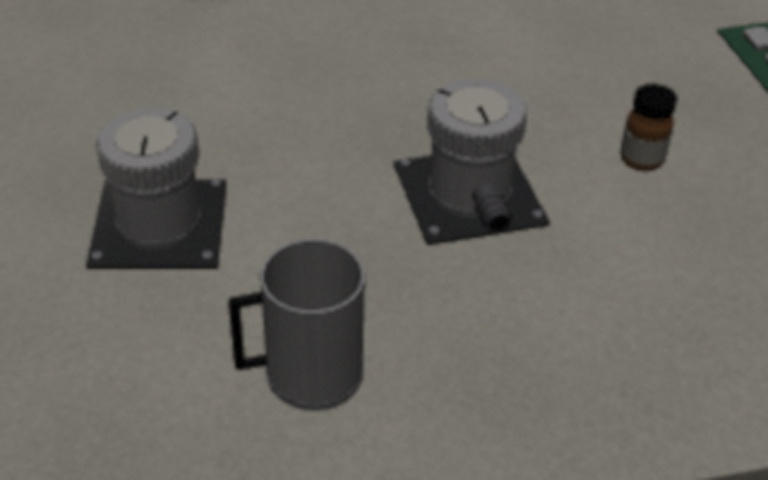

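View pics/side1.png

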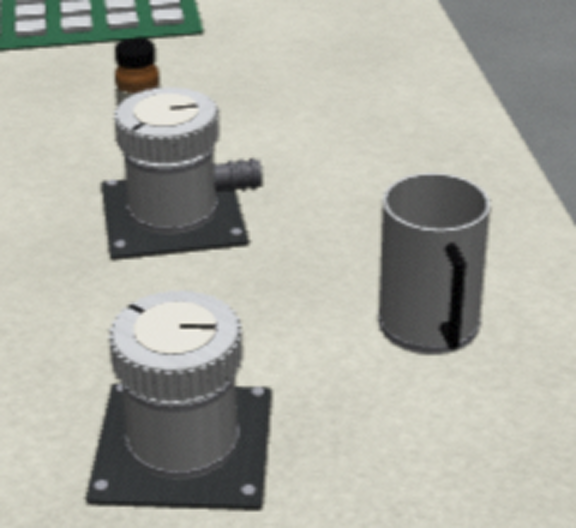

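Run:
```python
from h import *
a=viewer.grab_frame("scene"); b=viewer.grab_frame("side")
for n,f,box in(("scene",a,[(365,180,435,255),(235,192,300,262)]),("side",b,[(262,185,332,258),(255,270,335,362)])):
    cv2.imwrite(f"pics/{n}2.png",np.hstack([cv2.resize(f["pixels"][y0:y1,x0:x1],(400,400),interpolation=cv2.INTER_CUBIC) for x0,y0,x1,y1 in box]))
    # white lid blob
    g=f["pixels"].astype(int)
    for x0,y0,x1,y1 in box:
        sub=g[y0:y1,x0:x1].min(2)
        print(n,sub.max(), np.percentile(sub,[50,90,97]))
```

```text
scene 128 [106. 115. 126.]
scene 127 [ 79. 117. 124.]
side 222 [104. 202. 219.]
side 223 [ 94. 209. 220.]
```

Run:
```python
from h import *
a=viewer.grab_frame("scene"); b=viewer.grab_frame("side")
def tw(pts):
    for nm,f,uv,m,sp in pts:
        c=ray(f,uv,.1175)
        mk=ray(f,m,.116); v=mk-c; sp=ray(f,sp,.1175)-c
        print(nm,c.round(4),"mark",np.linalg.norm(v[:2]).round(4),np.degrees(np.arctan2(v[1],v[0])).round(1),"fixed",np.degrees(np.arctan2(sp[1],sp[0])).round(1))
sc=lambda x,y:(x/2.4+200,y/2.4+150); sd=lambda x,y:(x/2.4+220,y/2.4+150)
tw([("F scene",a,sc(478,106),sc(439,91),sc(487,122)),("F side",b,sd(168,109),sd(135,129),sd(198,106)),
("T scene",a,sc(145,137),sc(176,113),sc(143,153)),("T side",b,sd(175,327),sd(130,306),sd(216,327))])
```

```text
F scene [0.5814 0.1756 0.1175] mark 0.0446 -138.7 fixed 1.9
F side [0.578  0.1766 0.1175] mark 0.0431 -138.6 fixed 1.3
T scene [ 0.56   -0.1445  0.1175] mark 0.0463 135.0 fixed -9.5
T side [ 0.5539 -0.1437  0.1175] mark 0.0443 133.2 fixed -9.7
```

```bash
cat >> h.py <<'E'
def delta(target,yaw=None):
    s=bot.observe(); Rm=R.from_euler("xyz",s["tool_rot"]).as_matrix()
    d=Rm.T@(np.array(target)-s["position"])*1000
    print("delta tool mm",d.round(1),"yaw",np.degrees(s["tool_rot"][2]).round(2))
E
python3 - <<'E'
from h import *
delta([.45,-.25,.231]); delta([.503,.153,.231])
E
```

```text
delta tool mm [ 3.561e+02 -2.533e+02  3.000e-01] yaw 17.17
delta tool mm [ 5.257e+02 -6.226e+02  3.000e-01] yaw 17.17
```

```bash
python3 -m creep '[{"tx":356,"ty":-253,"hand":1},{"tx":356,"ty":-253,"hand":1},{"tx":356,"ty":-253,"hand":1},{"tx":356,"ty":-253,"hand":1},{"tx":356,"ty":-253,"hand":1},{"tx":356,"ty":-253,"hand":1},{"tx":356,"ty":-253,"hand":1},{"tx":356,"ty":-253,"hand":1}]' 20
python3 - <<'E'
from h import *
delta([.503,.153,.231])
E
```

```text
delta tool mm [ 5.257e+02 -6.226e+02  3.000e-01] yaw 17.17schema error: expected keys rx, ry, rz, tx, ty, tz, hand
```

```bash
python3 -m creep '[{"rx":0,"ry":0,"rz":0,"tx":356,"ty":-253,"tz":0,"hand":1},{"rx":0,"ry":0,"rz":0,"tx":356,"ty":-253,"tz":0,"hand":1},{"rx":0,"ry":0,"rz":0,"tx":356,"ty":-253,"tz":0,"hand":1},{"rx":0,"ry":0,"rz":0,"tx":356,"ty":-253,"tz":0,"hand":1},{"rx":0,"ry":0,"rz":0,"tx":356,"ty":-253,"tz":0,"hand":1},{"rx":0,"ry":0,"rz":0,"tx":356,"ty":-253,"tz":0,"hand":1},{"rx":0,"ry":0,"rz":0,"tx":356,"ty":-253,"tz":0,"hand":1},{"rx":0,"ry":0,"rz":0,"tx":356,"ty":-253,"tz":0,"hand":1}]' 20
python3 - <<'E'
from h import *
delta([.503,.153,.231])
E
```

```text
clock: 2.05
position: [0.4286, -0.2778, 0.2316]
tool_rot: [3.141, -0.0, 0.3]
force: [0.6, -1.6, -0.1]
grip_width: 0.0002
delta tool mm [ 198.2 -389.6    0.5] yaw 17.17
```

```bash
python3 -m creep '[{"rx":0,"ry":0,"rz":0,"tx":175,"ty":-375,"tz":0,"hand":1},{"rx":0,"ry":0,"rz":0,"tx":175,"ty":-375,"tz":0,"hand":1},{"rx":0,"ry":0,"rz":0,"tx":175,"ty":-375,"tz":0,"hand":1},{"rx":0,"ry":0,"rz":0,"tx":175,"ty":-375,"tz":0,"hand":1},{"rx":0,"ry":0,"rz":0,"tx":175,"ty":-375,"tz":0,"hand":1},{"rx":0,"ry":0,"rz":0,"tx":175,"ty":-375,"tz":0,"hand":1},{"rx":0,"ry":0,"rz":0,"tx":175,"ty":-375,"tz":0,"hand":1},{"rx":0,"ry":0,"rz":0,"tx":175,"ty":-375,"tz":0,"hand":1}]'
python3 - <<'E'
from h import *
delta([.503,.153,.231])
s=bot.observe();f=viewer.grab_frame("wrist");cv2.imwrite("pics/w1.png",f["pixels"]);print(s["qpos"].round(2))
for p in ([.579,.176,.1175],[.579+.048,.176,.116],[.579-.048,.176,.116],[.579,.176-.048,.116]): print(proj(f,p,s))
E
```

```text
clock: 2.85
position: [0.4822, 0.1188, 0.2316]
tool_rot: [3.141, -0.001, 0.3]
force: [1.5, -0.0, 0.1]
grip_width: -0.0
delta tool mm [ 29.9 -26.5   0.6] yaw 17.16
[-0.09  0.33 -0.34  1.92  0.14  0.91 -1.77]
[[274.29768674  66.49585267]]
[[296.15614396 -17.71104606]]
[[255.21209292 142.5132508 ]]
[[347.13781635  91.17676002]]
```

View pics/w1.png

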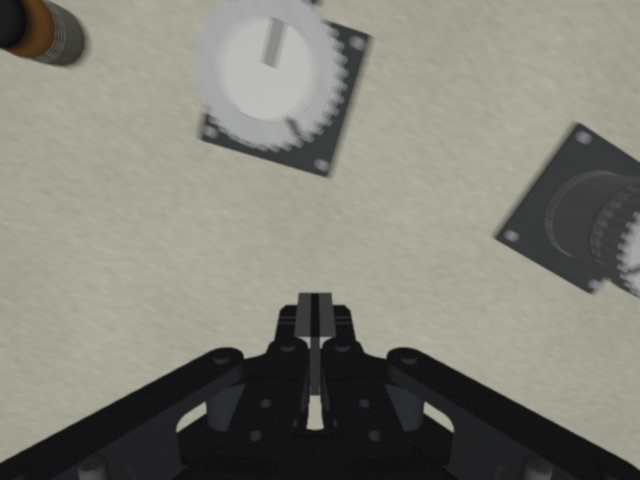

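```bash
python3 -m creep '[{"rx":0,"ry":0,"rz":0,"tx":10,"ty":-12,"tz":0,"hand":1},{"rx":0,"ry":0,"rz":0,"tx":10,"ty":-12,"tz":0,"hand":1},{"rx":0,"ry":0,"rz":0,"tx":10,"ty":-12,"tz":0,"hand":1},{"rx":0,"ry":0,"rz":0,"tx":10,"ty":-12,"tz":0,"hand":1}]'
python3 - <<'E'
from h import *
delta([.503,.153,.231])
s=bot.observe();f=viewer.grab_frame("wrist");cv2.imwrite("pics/w2.png",f["pixels"]);print(s["qpos"].round(2),abs(s["qd"]).max())
for p in ([.579,.176,.1175],[.579+.048,.176,.116],[.579-.048,.176,.116],[.579,.176-.048,.116]): print(proj(f,p,s))
E
```

```text
clock: 3.3
position: [0.4883, 0.1296, 0.2313]
tool_rot: [3.141, 0.0, 0.298]
force: [-0.1, -1.3, -0.6]
grip_width: 0.0001
delta tool mm [ 20.9 -18.1   0.3] yaw 17.05
[-0.11  0.35 -0.34  1.9   0.14  0.92 -1.79] 0.004683639012895832
[[287.8195162   81.91125585]]
[[310.01562586  -0.74808966]]
[[268.25882836 156.40797782]]
[[359.73542777 105.86564596]]
```

View pics/w2.png

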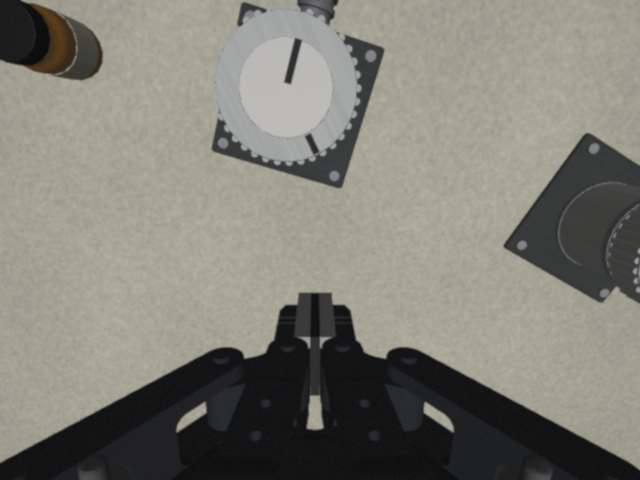

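```bash
cat >> h.py <<'E'
def lid(f,s,near,z=.1175,r=.030,save=None):
    """subpixel fit of the lid circle: match projected circle to gradient edges"""
    from scipy.optimize import minimize
    g=cv2.GaussianBlur(f["pixels"],(0,0),1.0).astype(np.float32).mean(2)
    a=np.linspace(0,2*np.pi,180,endpoint=False)
    def samp(c,rr):
        P=np.c_[c[0]+rr*np.cos(a),c[1]+rr*np.sin(a),np.full(a.size,z)]
        p=proj(f,P,s).astype(np.float32)
        return cv2.remap(g,p[:,:1].copy(),p[:,1:].copy(),cv2.INTER_LINEAR,borderMode=cv2.BORDER_REPLICATE).ravel()
    cost=lambda c:-np.clip(samp(c,r-.0015)-samp(c,r+.0015),-20,60).mean()
    best=min(((cost((near[0]+i*.001,near[1]+j*.001)),i,j) for i in range(-8,9) for j in range(-8,9)))
    x0=np.array(near[:2])+np.array(best[1:])*.001
    m=minimize(cost,x0,method="Nelder-Mead",options=dict(initial_simplex=[x0,x0+[.001,0],x0+[0,.001]],xatol=1e-5,fatol=1e-4))
    return m.x,m.fun
def marks(f,s,c):
    """dark line angle (world deg) on ring and on lid"""
    g=cv2.GaussianBlur(f["pixels"],(0,0),.7).astype(np.float32).mean(2)
    a=np.radians(np.arange(0,360,1.)); out=[]
    for rs,z in (((.035,.038,.041,.043),.116),((.014,.018,.022,.026),.1175)):
        v=0
        for rr in rs:
            p=proj(f,np.c_[c[0]+rr*np.cos(a),c[1]+rr*np.sin(a),np.full(a.size,z)],s).astype(np.float32)
            v=v+cv2.remap(g,p[:,:1].copy(),p[:,1:].copy(),cv2.INTER_LINEAR,borderMode=cv2.BORDER_CONSTANT,borderValue=255).ravel()/len(rs)
        vs=cv2.blur(np.r_[v[-10:],v,v[:10]].reshape(-1,1),(1,5)).ravel()[10:-10]
        i=int(vs.argmin()); idx=np.arange(i-6,i+7)%360; med=np.median(v)
        w=np.clip(med-20-v[idx],0,None); 
        out+= [round(float(i+((np.arange(-6,7)*w).sum()/max(w.sum(),1e-6))),1), round(float(vs[i]/med),2)]
    return out
E
python3 - <<'E'
from h import *
s=bot.observe();f=viewer.grab_frame("wrist")
c,v=lid(f,s,(.579,.176)); print("wrist",c.round(4),v, marks(f,s,c))
for n in("scene","side"):
    f=viewer.grab_frame(n);c,v=lid(f,None,(.579,.176)); print(n,c.round(4),v,marks(f,None,c))
E
```

```text
wrist [0.575  0.1766] -15.380593299865723 [223.1, 0.34, 0.1, 0.26]
scene [0.5753 0.1765] -4.377689838409424 [225.3, 0.71, 358.9, 0.6]
side [0.5871 0.1652] -8.431882858276367 [305.0, 0.46, 53.1, 0.8]
```

Run:
```python
from h import *
y=np.radians(17.1);d=np.array([np.cos(y),np.sin(y)]);c=np.array([.575,.1766])
delta([*(c-.072*d),.096])
```

```text
delta tool mm [ 24.4 -18.7 135.4] yaw 17.11
```

```bash
python3 -m creep '[{"rx":0,"ry":0,"rz":0,"tx":12,"ty":-16,"tz":40,"hand":1},{"rx":0,"ry":0,"rz":0,"tx":18,"ty":-16,"tz":80,"hand":1},{"rx":0,"ry":0,"rz":0,"tx":18,"ty":-16,"tz":125,"hand":1},{"rx":0,"ry":0,"rz":0,"tx":18,"ty":-16,"tz":135,"hand":1},{"rx":0,"ry":0,"rz":0,"tx":18,"ty":-16,"tz":135,"hand":1},{"rx":0,"ry":0,"rz":0,"tx":18,"ty":-16,"tz":135,"hand":1}]'
python3 - <<'E'
from h import *
y=np.radians(17.1);d=np.array([np.cos(y),np.sin(y)]);c=np.array([.575,.1766])
delta([*(c-.059*d),.096])
s=bot.observe();f=viewer.grab_frame("wrist");cv2.imwrite("pics/w3.png",f["pixels"]);c,v=lid(f,s,c); print(c,v,marks(f,s,c),s["force"])
E
```

```text
clock: 4.1
position: [0.5015, 0.152, 0.098]
tool_rot: [-3.142, -0.002, 0.299]
force: [0.1, 0.5, 0.6]
grip_width: -0.0004
delta tool mm [18.5 -1.9  2. ] yaw 17.15
[0.57484402 0.17635415] -17.91400909423828 [223.0, 0.24, 0.9, 0.26] [0.14006994 0.47936821 0.61252936]
```

View pics/w3.png

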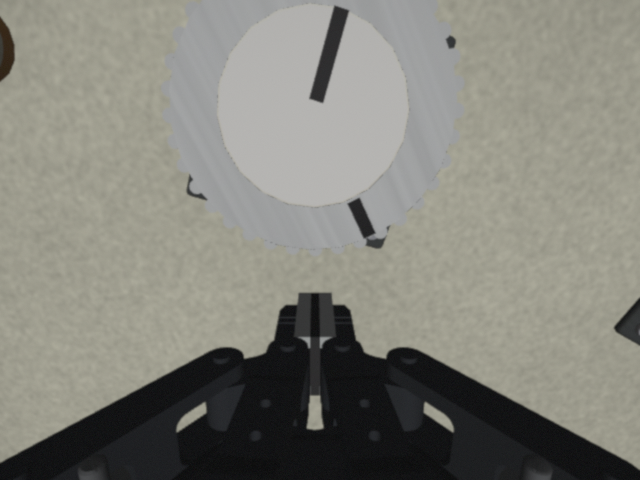

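```bash
python3 -m creep '[{"rx":0,"ry":0,"rz":0,"tx":8,"ty":-2,"tz":1,"hand":1},{"rx":0,"ry":0,"rz":0,"tx":14,"ty":-2,"tz":1,"hand":1},{"rx":0,"ry":0,"rz":0,"tx":14,"ty":-2,"tz":1,"hand":1},{"rx":0,"ry":0,"rz":0,"tx":14,"ty":-2,"tz":1,"hand":1}]';  python3 -m creep '[{"rx":0,"ry":0,"rz":0,"tx":2,"ty":0,"tz":0,"hand":1},{"rx":0,"ry":0,"rz":0,"tx":2,"ty":0,"tz":0,"hand":1}]';python3 -m creep '[{"rx":0,"ry":0,"rz":0,"tx":2,"ty":0,"tz":0,"hand":1},{"rx":0,"ry":0,"rz":0,"tx":2,"ty":0,"tz":0,"hand":1}]'
python3 - <<'E'
from h import *
y=np.radians(17.1);d=np.array([np.cos(y),np.sin(y)]);c=np.array([.575,.1764])
delta([*(c-.059*d),.096])
E
```

```text
clock: 4.55
position: [0.5137, 0.1579, 0.0955]
tool_rot: [-3.142, -0.0, 0.3]
force: [-0.4, -0.1, 0.2]
grip_width: -0.0001
clock: 4.75
position: [0.5155, 0.1585, 0.0953]
tool_rot: [-3.142, 0.0, 0.3]
force: [0.5, 0.2, 0.3]
grip_width: 0.0
clock: 4.95
position: [0.5175, 0.1591, 0.0953]
tool_rot: [-3.142, -0.0, 0.3]
force: [0.1, -0.6, 0.5]
grip_width: 0.0003
delta tool mm [ 1.1  0.3 -0.7] yaw 17.17
```

```bash
for i in 1 2; do python3 -m creep '[{"rx":0,"ry":0,"rz":0,"tx":1.5,"ty":0,"tz":0,"hand":1},{"rx":0,"ry":0,"rz":0,"tx":1.5,"ty":0,"tz":0,"hand":1}]' | grep -E 'pos|force'; done
```

```text
position: [0.5189, 0.1595, 0.0953]
force: [-0.1, -0.6, -0.1]
position: [0.5197, 0.1597, 0.0952]
force: [-2.9, -1.8, 1.7]
```

```bash
python3 -m creep '[{"rx":0,"ry":0,"rz":0,"tx":1.5,"ty":0,"tz":0,"hand":1},{"rx":0,"ry":0,"rz":0,"tx":1.5,"ty":0,"tz":0,"hand":1}]' | grep -E 'pos|force';python3 -m creep '[{"rx":0,"ry":0,"rz":-5,"tx":0.2,"ty":4.8,"tz":0,"hand":1},{"rx":0,"ry":0,"rz":-10,"tx":0.8,"ty":9.6,"tz":0,"hand":1},{"rx":0,"ry":0,"rz":-15,"tx":1.9,"ty":14.4,"tz":0,"hand":1},{"rx":0,"ry":0,"rz":-20,"tx":3.3,"ty":19.0,"tz":0,"hand":1}]'
cat > st.py <<'E'
from h import *
import sys
s=bot.observe();f=viewer.grab_frame("wrist");c,v=lid(f,s,(.575,.1764)); m=marks(f,s,c)
y=s["tool_rot"][2];d=np.array([np.cos(y),np.sin(y)]);e=np.array([np.sin(y),-np.cos(y)])
q=np.array([.575,.1764])-s["position"][:2]
print("lid",c.round(4),round(v,1),"marks",m,"diff",round((m[0]-m[2])%360,1),"yaw",np.degrees(y).round(1),"centre in tool",(q@d*1000).round(1),(q@e*1000).round(1),"Fn,Ft",(s["force"][:2]@d).round(1),(s["force"][:2]@e).round(1),"q7",s["qpos"][6].round(2),"t",s["clock"])
if len(sys.argv)>1: cv2.imwrite("pics/"+sys.argv[1]+".png",f["pixels"])
E
python3 st.py w4
```

```text
position: [0.52, 0.1598, 0.095]
force: [-12.8, -3.4, 9.0]
clock: 5.95
position: [0.5285, 0.1418, 0.095]
tool_rot: [-3.141, 0.005, 0.652]
force: [-13.4, -7.6, 10.2]
grip_width: -0.0001
lid [0.5748 0.1763] -17.8 marks [242.2, 0.21, 1.1, 0.25] diff 241.1 yaw 37.4 centre in tool 57.9 0.7 Fn,Ft -15.2 -2.1 q7 -1.59 t 5.95
```

View pics/w4.png

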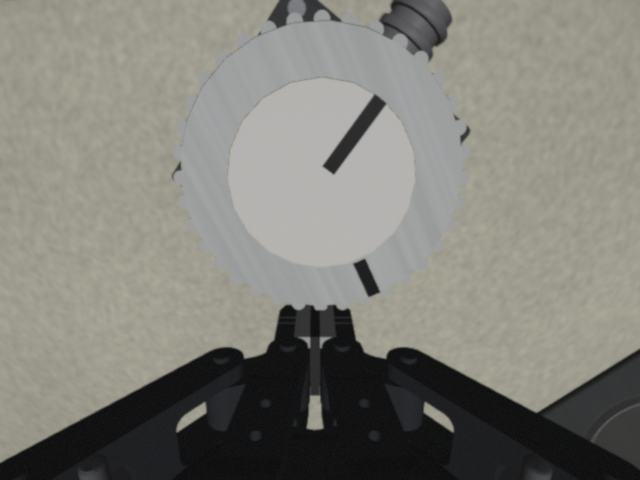

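```bash
python3 -m creep '[{"rx":0,"ry":0,"rz":-6,"tx":0.3,"ty":5.8,"tz":0,"hand":1},{"rx":0,"ry":0,"rz":-12,"tx":1.2,"ty":11.5,"tz":0,"hand":1},{"rx":0,"ry":0,"rz":-18,"tx":2.7,"ty":17.2,"tz":0,"hand":1},{"rx":0,"ry":0,"rz":-24,"tx":4.8,"ty":22.6,"tz":0,"hand":1},{"rx":0,"ry":0,"rz":-30,"tx":7.4,"ty":27.8,"tz":0,"hand":1},{"rx":0,"ry":0,"rz":-36,"tx":10.6,"ty":32.6,"tz":0,"hand":1},{"rx":0,"ry":0,"rz":-42,"tx":14.3,"ty":37.1,"tz":0,"hand":1},{"rx":0,"ry":0,"rz":-48,"tx":18.4,"ty":41.2,"tz":0,"hand":1}]'; python3 st.py
```

```text
clock: 6.8
position: [0.5696, 0.1176, 0.0949]
tool_rot: [-3.14, 0.005, 1.488]
force: [-3.6, -17.1, 4.8]
grip_width: -0.0001
lid [0.5748 0.1763] -18.1 marks [290.2, 0.23, 1.1, 0.24] diff 289.1 yaw 85.3 centre in tool 59.0 0.5 Fn,Ft -17.3 -2.1 q7 -0.83 t 6.8
```

```bash
python3 -m creep '[{"rx":0,"ry":0,"rz":-6,"tx":0.3,"ty":5.8,"tz":0,"hand":1},{"rx":0,"ry":0,"rz":-12,"tx":1.1,"ty":11.5,"tz":0,"hand":1},{"rx":0,"ry":0,"rz":-18,"tx":2.5,"ty":17.2,"tz":0,"hand":1},{"rx":0,"ry":0,"rz":-24,"tx":4.6,"ty":22.6,"tz":0,"hand":1},{"rx":0,"ry":0,"rz":-30,"tx":7.2,"ty":27.8,"tz":0,"hand":1},{"rx":0,"ry":0,"rz":-36,"tx":10.3,"ty":32.6,"tz":0,"hand":1},{"rx":0,"ry":0,"rz":-42,"tx":13.9,"ty":37.1,"tz":0,"hand":1},{"rx":0,"ry":0,"rz":-48,"tx":18,"ty":41.2,"tz":0,"hand":1}]'; python3 st.py
```

```text
clock: 7.65
position: [0.6149, 0.1318, 0.0952]
tool_rot: [-3.14, 0.005, 2.325]
force: [12.0, -16.6, -1.2]
grip_width: -0.0001
lid [0.5747 0.1763] -17.9 marks [338.1, 0.24, 1.1, 0.23] diff 337.0 yaw 133.2 centre in tool 59.8 1.5 Fn,Ft -20.3 -2.6 q7 -0.09 t 7.65
```

```bash
python3 -m creep '[{"rx":0,"ry":0,"rz":-6,"tx":-0.3,"ty":5.8,"tz":0,"hand":1},{"rx":0,"ry":0,"rz":-12,"tx":0.3,"ty":11.5,"tz":0,"hand":1},{"rx":0,"ry":0,"rz":-18,"tx":1.7,"ty":17.2,"tz":0,"hand":1},{"rx":0,"ry":0,"rz":-24,"tx":3.8,"ty":22.6,"tz":0,"hand":1},{"rx":0,"ry":0,"rz":-30,"tx":6.4,"ty":27.8,"tz":0,"hand":1},{"rx":0,"ry":0,"rz":-36,"tx":9.7,"ty":32.6,"tz":0,"hand":1},{"rx":0,"ry":0,"rz":-42,"tx":13.4,"ty":37.1,"tz":0,"hand":1},{"rx":0,"ry":0,"rz":-48,"tx":17.6,"ty":41.2,"tz":0,"hand":1}]'; python3 st.py w5
```

```text
clock: 8.5
position: [0.6347, 0.1752, 0.0955]
tool_rot: [-3.141, 0.007, -3.12]
force: [27.1, -2.9, -11.8]
grip_width: 0.0
lid [0.5747 0.1764] -17.8 marks [26.4, 0.24, 1.2, 0.23] diff 25.2 yaw -178.8 centre in tool 59.6 2.4 Fn,Ft -27.0 -3.5 q7 0.63 t 8.5
```

View pics/w5.png

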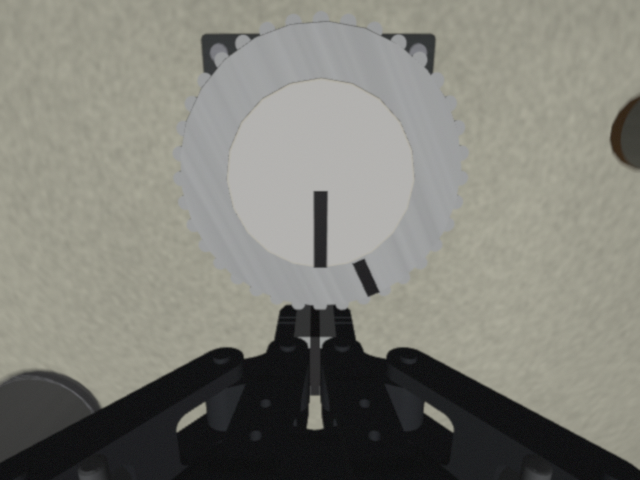

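```bash
python3 -m creep '[{"rx":0,"ry":0,"rz":-6,"tx":-0.7,"ty":5.8,"tz":0,"hand":1},{"rx":0,"ry":0,"rz":-12,"tx":-0.8,"ty":11.5,"tz":0,"hand":1},{"rx":0,"ry":0,"rz":-18,"tx":0.6,"ty":17.2,"tz":0,"hand":1},{"rx":0,"ry":0,"rz":-24,"tx":2.7,"ty":22.6,"tz":0,"hand":1},{"rx":0,"ry":0,"rz":-30,"tx":5.5,"ty":27.8,"tz":0,"hand":1},{"rx":0,"ry":0,"rz":-36,"tx":8.8,"ty":32.6,"tz":0,"hand":1},{"rx":0,"ry":0,"rz":-42,"tx":12.6,"ty":37.1,"tz":0,"hand":1},{"rx":0,"ry":0,"rz":-48,"tx":16.9,"ty":41.2,"tz":0,"hand":1}]'; python3 st.py; python3 -c "
from h import *
print(bot.observe()['qpos'].round(2))"
```

```text
clock: 9.35
position: [0.6147, 0.2198, 0.0955]
tool_rot: [-3.142, 0.006, -2.279]
force: [14.5, 13.3, -12.2]
grip_width: -0.0002
lid [0.5746 0.1763] -18.2 marks [76.1, 0.22, 1.7, 0.23] diff 74.4 yaw -130.6 centre in tool 58.8 1.9 Fn,Ft -19.5 -2.3 q7 1.32 t 9.35
[ 0.2   0.98 -1.1   1.59  0.93  1.16  1.33]
```

```bash
python3 -m creep '[{"rx":0,"ry":0,"rz":-6,"tx":0,"ty":5.8,"tz":0,"hand":1},{"rx":0,"ry":0,"rz":-12,"tx":0.7,"ty":11.5,"tz":0,"hand":1},{"rx":0,"ry":0,"rz":-18,"tx":2.1,"ty":17.2,"tz":0,"hand":1},{"rx":0,"ry":0,"rz":-24,"tx":4.2,"ty":22.6,"tz":0,"hand":1},{"rx":0,"ry":0,"rz":-30,"tx":6.9,"ty":27.8,"tz":0,"hand":1},{"rx":0,"ry":0,"rz":-36,"tx":10.1,"ty":32.6,"tz":0,"hand":1},{"rx":0,"ry":0,"rz":-42,"tx":13.8,"ty":37.1,"tz":0,"hand":1},{"rx":0,"ry":0,"rz":-48,"tx":18,"ty":41.2,"tz":0,"hand":1}]'; python3 st.py; python3 -c "
from h import *
print(bot.observe()['qpos'].round(2))"
```

```text
clock: 10.2
position: [0.5693, 0.2339, 0.0954]
tool_rot: [-3.141, 0.005, -1.44]
force: [-1.0, 15.1, -7.2]
grip_width: 0.0001
lid [0.5747 0.1762] -18.0 marks [124.1, 0.21, 1.8, 0.23] diff 122.3 yaw -82.5 centre in tool 57.7 1.9 Fn,Ft -15.1 -1.0 q7 2.01 t 10.2
[ 0.24  1.02 -1.24  1.7   1.03  1.22  2.02]
```

```bash
python3 -m creep '[{"rx":0,"ry":0,"rz":0,"tx":-20,"ty":0,"tz":0,"hand":1},{"rx":0,"ry":0,"rz":0,"tx":-25,"ty":0,"tz":0,"hand":1},{"rx":0,"ry":0,"rz":0,"tx":-25,"ty":0,"tz":-45,"hand":1},{"rx":0,"ry":0,"rz":0,"tx":-25,"ty":0,"tz":-80,"hand":1},{"rx":0,"ry":0,"rz":8,"tx":-25,"ty":0,"tz":-80,"hand":1},{"rx":0,"ry":0,"rz":16,"tx":-25,"ty":0,"tz":-80,"hand":1},{"rx":0,"ry":0,"rz":24,"tx":-25,"ty":0,"tz":-80,"hand":1},{"rx":0,"ry":0,"rz":32,"tx":-25,"ty":0,"tz":-80,"hand":1}]'
python3 - <<'E'
from h import *
y=np.radians(17.1);d=np.array([np.cos(y),np.sin(y)]);c=np.array([.5755,.176])
delta([*(c-.072*d),.176]); print(bot.observe()["qpos"].round(2))
E
python3 st.py
```

```text
clock: 11.05
position: [0.567, 0.2555, 0.1753]
tool_rot: [-3.141, -0.0, -2.01]
force: [0.0, 0.4, -0.3]
grip_width: 0.0004
delta tool mm [116.7  11.7  -0.7] yaw -115.19
[ 0.19  0.88 -1.21  1.62  0.86  1.26  1.52]
lid [0.5746 0.1761] -16.5 marks [125.1, 0.31, 0.8, 0.24] diff 124.3 yaw -115.2 centre in tool 68.1 -40.9 Fn,Ft -0.3 0.2 q7 1.52 t 11.05
```

```bash
python3 -m creep '[{"rx":0,"ry":0,"rz":8,"tx":20,"ty":2,"tz":0,"hand":1},{"rx":0,"ry":0,"rz":16,"tx":40,"ty":4,"tz":0,"hand":1},{"rx":0,"ry":0,"rz":24,"tx":60,"ty":6,"tz":0,"hand":1},{"rx":0,"ry":0,"rz":32,"tx":80,"ty":8,"tz":0,"hand":1},{"rx":0,"ry":0,"rz":40,"tx":100,"ty":10,"tz":0,"hand":1},{"rx":0,"ry":0,"rz":48,"tx":117,"ty":12,"tz":0,"hand":1},{"rx":0,"ry":0,"rz":56,"tx":117,"ty":12,"tz":0,"hand":1},{"rx":0,"ry":0,"rz":64,"tx":117,"ty":12,"tz":0,"hand":1}]'
python3 -m creep '[{"rx":0,"ry":0,"rz":8,"tx":0,"ty":0,"tz":0,"hand":1},{"rx":0,"ry":0,"rz":16,"tx":0,"ty":0,"tz":0,"hand":1},{"rx":0,"ry":0,"rz":24,"tx":0,"ty":0,"tz":0,"hand":1},{"rx":0,"ry":0,"rz":32,"tx":0,"ty":0,"tz":0,"hand":1},{"rx":0,"ry":0,"rz":40,"tx":0,"ty":0,"tz":0,"hand":1},{"rx":0,"ry":0,"rz":48,"tx":0,"ty":0,"tz":0,"hand":1},{"rx":0,"ry":0,"rz":56,"tx":0,"ty":0,"tz":0,"hand":1},{"rx":0,"ry":0,"rz":64,"tx":0,"ty":0,"tz":0,"hand":1}]'
python3 -m creep '[{"rx":0,"ry":0,"rz":8,"tx":0,"ty":0,"tz":0,"hand":1},{"rx":0,"ry":0,"rz":16,"tx":0,"ty":0,"tz":0,"hand":1},{"rx":0,"ry":0,"rz":24,"tx":0,"ty":0,"tz":0,"hand":1},{"rx":0,"ry":0,"rz":32,"tx":0,"ty":0,"tz":0,"hand":1},{"rx":0,"ry":0,"rz":40,"tx":0,"ty":0,"tz":0,"hand":1},{"rx":0,"ry":0,"rz":48,"tx":0,"ty":0,"tz":0,"hand":1},{"rx":0,"ry":0,"rz":56,"tx":0,"ty":0,"tz":0,"hand":1},{"rx":0,"ry":0,"rz":64,"tx":0,"ty":0,"tz":0,"hand":1}]'
python3 -m creep '[{"rx":0,"ry":0,"rz":8,"tx":0,"ty":0,"tz":0,"hand":1},{"rx":0,"ry":0,"rz":16,"tx":0,"ty":0,"tz":0,"hand":1},{"rx":0,"ry":0,"rz":24,"tx":0,"ty":0,"tz":0,"hand":1},{"rx":0,"ry":0,"rz":32,"tx":0,"ty":0,"tz":0,"hand":1},{"rx":0,"ry":0,"rz":35,"tx":0,"ty":0,"tz":0,"hand":1},{"rx":0,"ry":0,"rz":35,"tx":0,"ty":0,"tz":0,"hand":1}]'
python3 - <<'E'
from h import *
y=np.radians(17.1);d=np.array([np.cos(y),np.sin(y)]);c=np.array([.5755,.176])
delta([*(c-.072*d),.096]); print(bot.observe()["qpos"].round(2))
E
python3 st.py
```

```text
clock: 11.9
position: [0.5068, 0.1539, 0.1754]
tool_rot: [-3.141, 0.0, -3.125]
force: [-0.2, 0.9, 0.6]
grip_width: 0.0004
clock: 12.7
position: [0.5068, 0.1546, 0.1753]
tool_rot: [3.142, 0.0, 2.042]
force: [0.1, 0.6, -0.1]
grip_width: -0.0
clock: 13.5
position: [0.5067, 0.1546, 0.1753]
tool_rot: [3.142, 0.0, 0.926]
force: [-0.5, 0.0, -0.1]
grip_width: 0.0002
clock: 14.1
position: [0.5067, 0.1548, 0.1753]
tool_rot: [3.141, 0.0, 0.319]
force: [0.2, -0.2, 0.1]
grip_width: 0.0
delta tool mm [ 0.  -0.1 79.3] yaw 18.29
[-0.14  0.46 -0.36  1.89  0.22  0.83 -1.86]
lid [0.5749 0.1764] -16.0 marks [125.2, 0.29, 0.8, 0.26] diff 124.4 yaw 18.3 centre in tool 71.7 0.9 Fn,Ft 0.2 0.2 q7 -1.86 t 14.1
```

```bash
python3 -m creep '[{"rx":0,"ry":0,"rz":0,"tx":0,"ty":0,"tz":40,"hand":1},{"rx":0,"ry":0,"rz":0,"tx":0,"ty":0,"tz":79,"hand":1},{"rx":0,"ry":0,"rz":0,"tx":0,"ty":0,"tz":79,"hand":1},{"rx":0,"ry":0,"rz":0,"tx":8,"ty":0,"tz":79,"hand":1},{"rx":0,"ry":0,"rz":0,"tx":12,"ty":0,"tz":79,"hand":1},{"rx":0,"ry":0,"rz":0,"tx":15,"ty":0,"tz":79,"hand":1},{"rx":0,"ry":0,"rz":0,"tx":16,"ty":0,"tz":79,"hand":1},{"rx":0,"ry":0,"rz":0,"tx":16,"ty":0,"tz":79,"hand":1}]'; python3 st.py
```

```text
clock: 14.95
position: [0.5204, 0.159, 0.0975]
tool_rot: [3.141, 0.004, 0.318]
force: [-17.0, -4.9, 10.3]
grip_width: -0.0002
lid [0.5748 0.1763] -17.8 marks [125.2, 0.22, 0.4, 0.25] diff 124.8 yaw 18.2 centre in tool 57.3 0.5 Fn,Ft -17.6 -0.7 q7 -1.92 t 14.95
```

```bash
python3 -m creep '[{"rx":0,"ry":0,"rz":-6,"tx":0.2,"ty":5.8,"tz":0,"hand":1},{"rx":0,"ry":0,"rz":-12,"tx":1,"ty":11.5,"tz":0,"hand":1},{"rx":0,"ry":0,"rz":-18,"tx":2.4,"ty":17.2,"tz":0,"hand":1},{"rx":0,"ry":0,"rz":-24,"tx":4.5,"ty":22.6,"tz":0,"hand":1},{"rx":0,"ry":0,"rz":-30,"tx":7.1,"ty":27.8,"tz":0,"hand":1},{"rx":0,"ry":0,"rz":-36,"tx":10.3,"ty":32.6,"tz":0,"hand":1},{"rx":0,"ry":0,"rz":-42,"tx":13.9,"ty":37.1,"tz":0,"hand":1},{"rx":0,"ry":0,"rz":-48,"tx":18.1,"ty":41.2,"tz":0,"hand":1}]'; python3 st.py; python3 -m creep '[{"rx":0,"ry":0,"rz":-6,"tx":0,"ty":5.8,"tz":0,"hand":1},{"rx":0,"ry":0,"rz":-12,"tx":0.8,"ty":11.5,"tz":0,"hand":1},{"rx":0,"ry":0,"rz":-18,"tx":2.2,"ty":17.2,"tz":0,"hand":1},{"rx":0,"ry":0,"rz":-24,"tx":4.3,"ty":22.6,"tz":0,"hand":1},{"rx":0,"ry":0,"rz":-30,"tx":6.9,"ty":27.8,"tz":0,"hand":1},{"rx":0,"ry":0,"rz":-36,"tx":10.1,"ty":32.6,"tz":0,"hand":1},{"rx":0,"ry":0,"rz":-42,"tx":13.7,"ty":37.1,"tz":0,"hand":1},{"rx":0,"ry":0,"rz":-48,"tx":17.8,"ty":41.2,"tz":0,"hand":1}]'; python3 st.py
```

```text
clock: 15.8
position: [0.5516, 0.1228, 0.0975]
tool_rot: [3.141, 0.005, 1.158]
force: [-9.6, -15.1, 6.9]
grip_width: 0.0001
lid [0.5748 0.1764] -18.1 marks [173.4, 0.22, 0.9, 0.25] diff 172.5 yaw 66.3 centre in tool 58.5 -0.1 Fn,Ft -17.6 -2.7 q7 -1.15 t 15.8
clock: 16.65
position: [0.5989, 0.1218, 0.0979]
tool_rot: [3.141, 0.006, 1.994]
force: [4.0, -15.6, -1.3]
grip_width: 0.0002
lid [0.5747 0.1763] -18.0 marks [220.9, 0.22, 1.1, 0.24] diff 219.8 yaw 114.2 centre in tool 59.6 0.6 Fn,Ft -15.9 -2.7 q7 -0.39 t 16.65
```

```bash
python3 -m creep '[{"rx":0,"ry":0,"rz":-6,"tx":0.1,"ty":5.8,"tz":0,"hand":1},{"rx":0,"ry":0,"rz":-12,"tx":0.8,"ty":11.5,"tz":0,"hand":1},{"rx":0,"ry":0,"rz":-18,"tx":2.2,"ty":17.2,"tz":0,"hand":1},{"rx":0,"ry":0,"rz":-24,"tx":4.3,"ty":22.6,"tz":0,"hand":1},{"rx":0,"ry":0,"rz":-30,"tx":6.9,"ty":27.8,"tz":0,"hand":1},{"rx":0,"ry":0,"rz":-36,"tx":10,"ty":32.6,"tz":0,"hand":1},{"rx":0,"ry":0,"rz":-42,"tx":13.6,"ty":37.1,"tz":0,"hand":1},{"rx":0,"ry":0,"rz":-48,"tx":17.7,"ty":41.2,"tz":0,"hand":1}]'; python3 st.py w6
```

```text
clock: 17.5
position: [0.6312, 0.1558, 0.0982]
tool_rot: [-3.141, 0.007, 2.831]
force: [18.2, -8.7, -8.3]
grip_width: 0.0001
lid [0.5747 0.1763] -18.0 marks [268.1, 0.24, 1.2, 0.23] diff 266.9 yaw 162.2 centre in tool 59.8 2.4 Fn,Ft -20.0 -2.8 q7 0.34 t 17.5
```

```bash
python3 -m creep '[{"rx":0,"ry":0,"rz":-6,"tx":-0.3,"ty":5.8,"tz":0,"hand":1},{"rx":0,"ry":0,"rz":-12,"tx":0.3,"ty":11.5,"tz":0,"hand":1},{"rx":0,"ry":0,"rz":-18,"tx":1.7,"ty":17.2,"tz":0,"hand":1},{"rx":0,"ry":0,"rz":-24,"tx":3.8,"ty":22.6,"tz":0,"hand":1},{"rx":0,"ry":0,"rz":-30,"tx":6.4,"ty":27.8,"tz":0,"hand":1},{"rx":0,"ry":0,"rz":-36,"tx":9.6,"ty":32.6,"tz":0,"hand":1},{"rx":0,"ry":0,"rz":-42,"tx":13.3,"ty":37.1,"tz":0,"hand":1},{"rx":0,"ry":0,"rz":-48,"tx":17.4,"ty":41.2,"tz":0,"hand":1}]'; python3 st.py w7
```

```text
clock: 18.35
position: [0.6275, 0.2038, 0.0984]
tool_rot: [-3.14, 0.008, -2.613]
force: [22.3, 10.2, -16.8]
grip_width: -0.0
lid [0.5747 0.1763] -17.9 marks [317.1, 0.25, 1.8, 0.23] diff 315.3 yaw -149.7 centre in tool 59.1 2.8 Fn,Ft -24.4 -2.4 q7 1.04 t 18.35
```

View pics/w7.png

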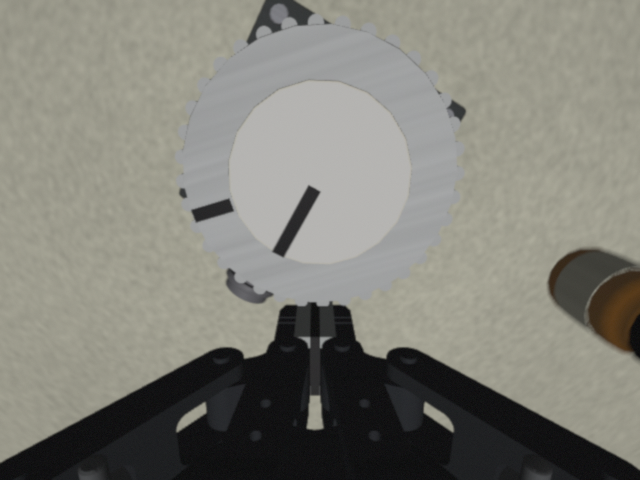

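```bash
python3 -m creep '[{"rx":0,"ry":0,"rz":-6,"tx":-0.7,"ty":5.8,"tz":0,"hand":1},{"rx":0,"ry":0,"rz":-12,"tx":-0.2,"ty":11.5,"tz":0,"hand":1},{"rx":0,"ry":0,"rz":-18,"tx":1.2,"ty":17.2,"tz":0,"hand":1},{"rx":0,"ry":0,"rz":-24,"tx":3.3,"ty":22.6,"tz":0,"hand":1},{"rx":0,"ry":0,"rz":-30,"tx":5.9,"ty":27.8,"tz":0,"hand":1},{"rx":0,"ry":0,"rz":-36,"tx":9.1,"ty":32.6,"tz":0,"hand":1},{"rx":0,"ry":0,"rz":-40,"tx":11.5,"ty":35.7,"tz":0,"hand":1},{"rx":0,"ry":0,"rz":-40,"tx":11.5,"ty":35.7,"tz":0,"hand":1}]'; python3 st.py
```

```text
clock: 19.2
position: [0.5964, 0.2307, 0.0982]
tool_rot: [-3.14, 0.005, -1.913]
force: [2.5, 15.6, -8.8]
grip_width: 0.0002
lid [0.5747 0.1763] -17.7 marks [358.6, 0.25, 1.0, 0.23] diff 357.6 yaw -109.6 centre in tool 58.3 2.0 Fn,Ft -15.6 2.9 q7 1.61 t 19.2
```

```bash
python3 -m creep '[{"rx":0,"ry":0,"rz":-2,"tx":0,"ty":2,"tz":0,"hand":1},{"rx":0,"ry":0,"rz":-2,"tx":-5,"ty":2,"tz":0,"hand":1},{"rx":0,"ry":0,"rz":-2,"tx":-25,"ty":2,"tz":0,"hand":1},{"rx":0,"ry":0,"rz":-2,"tx":-25,"ty":2,"tz":0,"hand":1},{"rx":0,"ry":0,"rz":-2,"tx":-25,"ty":2,"tz":-45,"hand":1},{"rx":0,"ry":0,"rz":-2,"tx":-25,"ty":2,"tz":-90,"hand":1},{"rx":0,"ry":0,"rz":-2,"tx":-25,"ty":2,"tz":-120,"hand":1},{"rx":0,"ry":0,"rz":-2,"tx":-25,"ty":2,"tz":-120,"hand":1}]'; python3 st.py w8
python3 - <<'E'
from h import *
for n in("scene","side"):
    f=viewer.grab_frame(n);cv2.imwrite(f"pics/{n}9.png",f["pixels"])
E
```

```text
clock: 20.05
position: [0.6032, 0.2531, 0.2216]
tool_rot: [-3.137, 0.003, -1.883]
force: [0.5, 0.1, 0.4]
grip_width: -0.0003
lid [0.5751 0.176 ] -14.7 marks [0.2, 0.36, 1.2, 0.27] diff 359.0 yaw -107.9 centre in tool 81.7 3.3 Fn,Ft -0.3 -0.4 q7 1.71 t 20.05
```

View pics/w8.png

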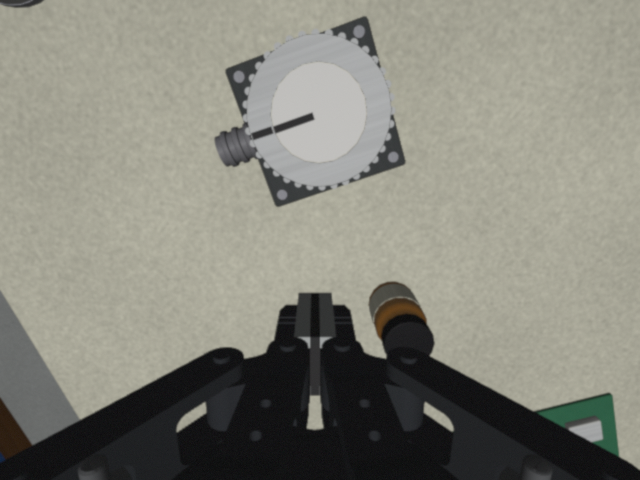

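View pics/side9.png

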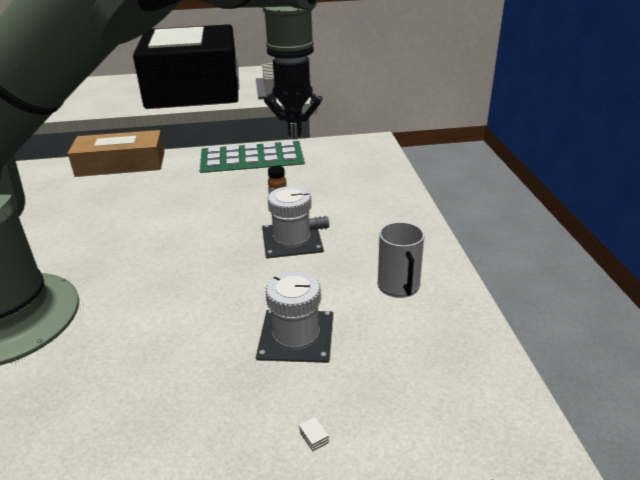

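View pics/scene9.png

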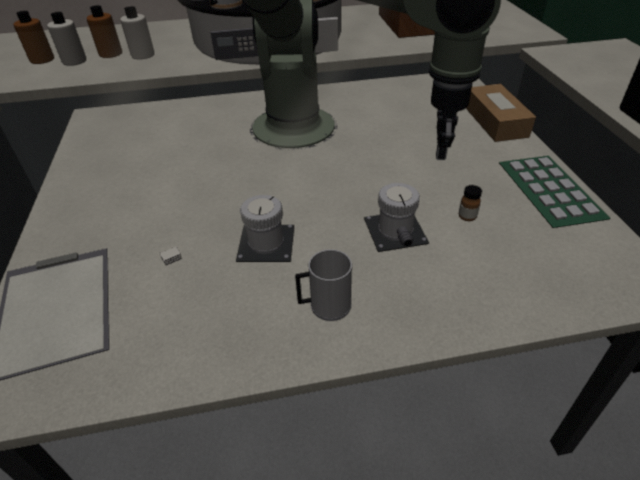

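The filter's two lines form one straight line (wrist view, from 312,117 to 255,136). The other canister, beaker, jar and cassettes are where they started in both fixed views, and the arm is clear, so I'm handing in.

```bash
python3 -c "
from h import *
print(bot.job_done())"
```

```text
the job is handed in; nothing more can be done
None
```

I turned the filter's lid ring anticlockwise until its line met the fixed line for the second time, then handed the job in at about 20 s. No verdict was reported.

- **How it was done:** I pressed the closed fingertips against the knurled rim with about 15–27 N. I then carried them round the ring's axis in two strokes of roughly 260° and 236°. In the wrist pictures the ring followed the finger without visible slip.
- **Ring position:** It started at about 222° (3.88 rad) and passed the first meeting during the first stroke. The last wrist picture puts it at about 719° (12.55 rad), some 1° short of exact alignment and well within the 17° allowed.
- **Surroundings:** In the last two fixed-camera pictures the other canister's ring, the beaker, the jar and the cassettes look unmoved. I compared these by eye and did not measure them.
- **Finish:** The tool ended about 0.22 m above the table and clear of everything, with the measured force back to about zero.
- **Checks that disagreed:**
  - The automatic lid fit in the side picture failed, so I used the wrist and scene fits instead.
  - Contact showed the ring's centre to be about 1 mm off the camera estimate, so I adjusted the pressure along the way.

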